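Let the carver's indexing head back one notch

ROBOT

A 6-joint arm with a two-finger parallel gripper is mounted at the origin on the work surface. World frame = base frame: x ahead of the robot, y to its left, z up, the work surface at z = 0. Lengths are in m, angles in rad, forces in N, time in s.
With the tool pointing down it reaches from about 0.35 to 0.975 m from the base axis. Payload 4.9 kg.
Tool frame: the origin (TCP) lies at the very end of the fingers, on their centre line; the grasp point (between the pads) lies 19 mm behind it; z points along the fingers, y is the direction in which the jaws open and shut (so a half turn about z gives the same grasp; the last joint's range is limited). The gripper opens to 85 mm and grips with 20 to 120 N. Pads are 22 mm wide; open, the fingers measure 114 mm over their backs; the gripper's body (76 mm by 85 mm) begins 54 mm behind the grasp point. The pads swing forward as they close: fully open they stand 13 mm farther back than shut.
Start: joints at [-1.223, 0.053, 1.613, -0, 1.476, -0.119], TCP at [0.281, -0.558, 0.231] pointing down, gripper open.
Joint ranges: [-3.01, 3.01], [-1.01, 2.22], [0.06, 2.58], [-1.02, 4.17], [0.09, 2.62], [-3.14, 3.14]. Speed limits (rad/s): [2.57, 2.57, 3.14, 3.14, 3.14, 3.14].

INTERFACE

Orientations are given as a rotation vector (axis times angle).
In Python, from station import ctrl gives the robot as it stands.
- The arm moves only by the tool step_arm, never from a script. Its argument "moves" is a list of rows, each a list of 5 numbers: the opening, from 0 (shut) to 1 (fully open), then the shift along the world's x, y, z in m, then the turn about the world's z in degrees. A call has 1 to 20 rows; each row shifts and turns the pose as measured when the row begins; what a row does not reach is not made up. A row lasts 1/8 s, in which the tool goes at most 62.5 mm and 10.7 degrees, less where a joint would pass 70% of its speed; a pose out of reach is approached as far as the arm can. A call is refused whole if a number of a shift passes 0.0625 or a number of a turn 10.7, either way. A call with a gripper value outside its range is refused whole. The fingers move at their own pace and stop on an object; "newtons" is the grip in N (left out, the last holds). Time passes only in rows, so rows that do not move let the fingers close. It gives the time, the measured TCP pose, the force and the opening at its end, in the units of the state.
- ctrl.get_obs(): the state, without advancing time (a new reading comes with each control period).
- ctrl.get_image(name): name is "scene" or "top" or "wrist"; returns a dict with "color" (400x640x3 uint8, red, green, blue), "camera_matrix" (3x3 intrinsics, pixels), "k1" (the pictures are not rectified: a ray, as slopes to the right and down, at radius r is drawn at 1 + k1 r^2 times it, then the intrinsics apply), "R" (3x3) and "t" (3): a world point X has camera coordinates R X + t; the wrist camera has in their place "T_tool_cam" (4x4, takes a point from camera to tool coordinates, whose origin is the TCP and whose axes are the flange's). Camera axes: x right, y down, z forward; pixel columns grow to the right and rows downward; lengths in m; the calibration is good to about 2 mm. A picture is of the moment at which its call begins: read the wrist's pose just before it. There is no depth.
- ctrl.finish_job(): hands the job in, once; it reports no verdict.
Trained networks look in a picture, given as the dict that the camera call returned (one of the last four; its "shot" number tells which), for a name from the list of things; names that differ only in an ending like _2 or _b are one class to them, and where a whole thing is asked for, a point or a joint stands for the part that bears it (a point fixed in the world has none). Each returns a list of dicts, best first, with "p" (0 to 1); they miss things now and then, are a little off and sometimes report something else, mostly with a low value. They report only what shows in the picture. A call takes as long as a camera call.
- ctrl.spot_in(picture, query): "bbox" ([left, top, right, bottom] in pixels, round what is visible of it).
The state is a dict: "t": time; "q": joint angles; "dq": joint speeds; "effort": joint torques, N m; "tool_pos": TCP position; "tool_rot": TCP orientation; "contact_force": force on the tool from outside, world axes, zero at the start; "wrist_torque": the same for the moment, N m; "opening": finger opening in m.
Only numpy, scipy, OpenCV 4.12 (cv2) and the standard library are available. Lean on these libraries where they do the work, as an engineer would, in place of code of your own. Each camera call takes 0.05 s, during which the arm holds its last target.

TASK

The bowl on the indexing head has been clicked round one notch too far. Pushing lightly with the fingertips, gripping nothing and leaving the carver's other things where they are, lift the pawl out of the ratchet teeth and tip it right over on to its rubber stop, then push the wheel back one notch by a spoke (its top goes towards the pawl's pivot, the way the pawl had blocked). Last, tip the pawl over again so that it drops fully into the new notch, with the tooth back against its nose, and take the hand clear.

Things in the scene. Friction and masses are not known exactly. Their poses are not given: they have to be found in the camera images.
- index_head: Indexing head of green-grey iron and steel, screwed to the bench; bed plate 150 x 250 x 12 mm (own x -65 to 85, y -150 to 100 mm). Origin on the bench straight below the spindle, in the plane of the ratchet wheel; x along the spindle, from the bowl towards the four-spoke capstan; y across; z up. A bearing stand between bowl and wheel (x -55 to -19 mm) reaches z = 136 mm.
- wheel (a joint): Turn of ratchet wheel, capstan and bowl, rad; 0 to 0.1 at the start. Grows when the wheel's top goes to the head's +y (clicks freely under the pawl); falls when it goes to -y (back; blocked while the pawl is down). A notch is 30 degrees, 0.524 rad: teeth bear on the pawl at about 0 and -0.524. Stiff, stays where left: 0.14 N m, 2 to 3 N at a spoke.
- pawl (a joint): Swing of the pawl, rad: about 0 down in a notch, 0.2 with its nose on a tooth's tip, 1.95 tipped right back on its stop. Loose, 0.18 kg, no spring: beyond about 1.1 its own weight takes it back to the stop, below that it falls forward on to the wheel. Pushing it over takes a few newtons.
- pawl_pivot (a point): Fixed point: axis of the pawl's pivot bolt, parallel to the head's x, at x 0, y -70, z 169 mm in the head's frame, axes as the head's. It sits between two iron cheeks (x -22 to 22 mm with the bolt, up to z = 181 mm). The rubber stop stands behind them at head y = -121 mm, top at z = 171 mm.
- pawl_nose (a point): Lower end of the pawl's nose; moves with the pawl, a steel bar 13 mm thick and 12 mm deep that reaches 70 mm from the pivot to the top of the wheel. Down: 66 mm to +y of the pivot, 14 mm below it. Tipped right back the bar leans 22 degrees past upright towards -y, its end 65 mm above the pivot.
- spur_ball (a point): Centre of the steel ball (18 mm across) on the pawl's finger spur, a 10 mm prong standing up from the bar; moves with the pawl. Down: 32 mm to +y of the pivot, 64 mm above it. Pushing it from its +y side to -y swings the pawl up and over; the finger then stands in the V between spur and bar, open at the top. Tipped back, the spur lies level to -y on the stop; push the bar to +y to return it.
- spindle_axis (a point): Fixed point on the spindle axis at mid-capstan: x 50, y 0, z 105 mm in the head's frame, axes as the head's. On the same axis, all turning together: 12-tooth ratchet wheel at head x -6 to 6 mm (radius 63 mm over the teeth, 49 mm at the roots), wooden bowl at x -68 to -134 mm (radius up to 57 mm).
- spoke_end (a point): Centre of the ball (radius 8 mm) on the capstan spoke that points up at the start, leaning 20 degrees to +y; moves with the wheel, 74 mm from the spindle axis. The four spokes are 10 mm steel rods at right angles, in the plane head x = 50 mm.
- gouge_long: Carving gouge, wooden handle and steel blade, lying on the bench, 240 mm long, 20 mm high; a bystander. Origin on the bench under its ferrule, x towards the blade.
- gouge_short: Shorter carving gouge, 205 mm long, 20 mm high; a bystander. Origin on the bench under its ferrule, x towards the blade.
- mallet: Turned dark wooden carver's mallet standing on its head, 84 mm wide, 208 mm high; a bystander. Origin at the centre of its underside, z up.
- polish_tin: Flat round steel polish tin, 75 mm wide, 23 mm high; a bystander. Origin at the centre of its underside.
- blank: Dark wooden carving blank, 120 x 70 x 45 mm; a bystander. Origin at the centre of its underside.
- dust_brush: Wooden bench brush lying bristles down, 205 x 32 x 25 mm; a bystander. Origin near its middle, on the bench.
- cork_block: Cork sanding block, 100 x 55 x 28 mm; a bystander. Origin at the centre of its underside.
- oil_tin: Small round oil tin, 35 mm wide, 36 mm high, standing on the head's bed plate in front of the pawl's stand; a bystander. Origin at the centre of its underside.

How it is judged:
On the way, in this order (a step that is already met when the one before it is completed fails the run):
1. the pawl is lifted out of the teeth and tipped right back on its stop, the wheel still in its notch (value of joint pawl above 1.8 rad and value of joint wheel above -0.15 rad), for 0.2 s.
2. with the pawl up, the wheel is pushed back past the crest of the next tooth (value of joint pawl above 0.5 rad and value of joint wheel below -0.2 rad), for 0.1 s.
At the end, for the whole second after the job is handed in: The wheel stands one notch (0.524 rad) back, at -0.594 to -0.414 rad, the pawl is down in that notch (joint below 0.07 rad), and wheel and pawl are at rest (value of joint wheel between -0.5936 and -0.4136 rad and value of joint pawl between -0.1 and 0.07 rad and not (velocity of joint wheel above 0.05 rad/s) and velocity of joint wheel above -0.05 rad/s and velocity of joint pawl below 0.05 rad/s); the robot touches nothing.
It fails at once if the wheel is let back about a notch and a half or more (value of joint wheel below -0.83776 rad).
It fails at once if the wheel is clicked forward (value of joint wheel above 0.4 rad).
It fails at once if pawl, spokes or head are gripped or forced (fingers pressing with more than 35 N) (contact force between the fingers and index_head above 35 N).
It fails at once if a bystander is lifted, carried or pushed away (moved more than 20 mm) (distance of any of gouge_long, gouge_short, mallet, polish_tin, blank, dust_brush, cork_block, oil_tin from where it was at the start of the episode above 0.02 m).
It also fails if it takes over 64 s, if anything falls off the work surface, if the arm or the gripper's body presses on something with over 40 N, if the wrist force passes 120 N, or if a joint passes its speed limit or range.

## Working session

There is one attempt and no reset: what is moved stays moved. The work goes in short steps, Python scripts to look and compute and a tool call to move; the robot and the scene stay as the last step left them, time stands still between calls to the robot, and variables do not carry over. Pictures are saved under pics/ and viewed, and the job is handed in when it is done.

Besides the shell and the picture viewer there is one more tool, called after "Call:" by a JSON object that holds its "name" and its "arguments", one argument or row to a line. step_arm: Moves the arm, as the interface text tells. Its arguments: {"type":"object","properties":{"moves":{"type":"array","items":{"type":"array","items":{"type":"number"}}},"newtons":{"type":"number"}},"required":["moves"]}

```bash
ls; mkdir -p pics; cat > h.py <<'E'
import numpy as np, cv2
from station import ctrl
def save(im,name,crop=None,scale=1):
    c=im["color"][:,:,::-1]
    if crop: l,t,r,b=crop; c=c[t:b,l:r]
    c=cv2.resize(np.ascontiguousarray(c),None,fx=scale,fy=scale,interpolation=cv2.INTER_CUBIC)
    cv2.imwrite("pics/"+name,c)
def camRt(im,obs=None):
    if "R" in im: return np.array(im["R"]),np.array(im["t"])
    T=np.eye(4);T[:3,:3]=cv2.Rodrigues(np.array(obs["tool_rot"],float))[0];T[:3,3]=obs["tool_pos"]
    W=np.linalg.inv(T@np.array(im["T_tool_cam"])); return W[:3,:3],W[:3,3]
def proj(im,X,obs=None):
    R,t=camRt(im,obs);X=np.atleast_2d(X)
    return cv2.projectPoints(X,cv2.Rodrigues(R)[0],t,np.array(im["camera_matrix"],float),np.array([im["k1"],0,0,0.]))[0][:,0]
def ray(im,uv,obs=None):
    R,t=camRt(im,obs)
    p=cv2.undistortPoints(np.array([[uv]],float),np.array(im["camera_matrix"],float),np.array([im["k1"],0,0,0.]))[0,0]
    d=R.T@np.array([p[0],p[1],1]);return -R.T@t,d/np.linalg.norm(d)
E
python3 - <<'E'
from h import *
o=ctrl.get_obs();print(o)
names="index_head wheel pawl pawl_nose spur_ball spoke_end spindle_axis pawl_pivot gouge_long gouge_short mallet polish_tin blank dust_brush cork_block oil_tin".split()
for c in ["scene","top","wrist"]:
    im=ctrl.get_image(c);save(im,c+"0.png")
    print(c,np.array(im["camera_matrix"]).round(1).tolist(),im["k1"])
    if "R" in im: print("pos",-np.array(im["R"]).T@im["t"])
    for n in names:
        try: r=ctrl.spot_in(im,n)
        except Exception as e: print(n,e);continue
        print(n,[(np.round(x["bbox"]).tolist(),round(x["p"],2)) for x in r[:2]])
E
```

```text
pics
{'t': 0.0, 'q': array([-1.22296455e+00,  5.34287123e-02,  1.61429220e+00,  1.24893917e-05,
        1.47600810e+00, -1.19022512e-01]), 'dq': array([ 0.00051272,  0.00028587,  0.00083139, -0.0002176 , -0.00020757,
        0.00056022]), 'effort': array([ 1.33271584e-03, -3.93684661e+01, -3.70177174e+01, -6.77214803e-05,
        7.02037913e-03,  8.62722629e-06]), 'tool_pos': array([ 0.28107613, -0.55753095,  0.23001956]), 'tool_rot': array([-3.05432488e+00, -7.26198360e-01,  3.63432933e-04]), 'contact_force': array([ 0.71902675, -0.13029245,  0.51112795]), 'wrist_torque': array([-0.06027515,  0.03847336,  0.02673575]), 'opening': 0.08562723450941716}
scene [[423.0, 0.0, 315.6], [0.0, 423.0, 200.2], [0.0, 0.0, 1.0]] 0.018364417396413937
pos [ 1.19107491 -0.4588168   0.85071615]
index_head [([262.0, 159.0, 359.0, 270.0], 0.74), ([290.0, 163.0, 320.0, 195.0], 0.3)]
wheel [([273.0, 158.0, 353.0, 236.0], 0.77)]
pawl [([288.0, 161.0, 319.0, 195.0], 0.8), ([312.0, 237.0, 361.0, 285.0], 0.46)]
pawl_nose [([288.0, 163.0, 318.0, 190.0], 0.53), ([320.0, 179.0, 382.0, 219.0], 0.18)]
spur_ball [
[... 1296 characters left out ...]
5.0, 200.0, 273.0, 273.0], 0.67), ([228.0, 234.0, 253.0, 268.0], 0.31)]
gouge_short [([248.0, 177.0, 312.0, 186.0], 0.59), ([308.0, 212.0, 334.0, 216.0], 0.56)]
mallet [([206.0, 206.0, 238.0, 233.0], 0.56)]
polish_tin [([369.0, 198.0, 392.0, 224.0], 0.93)]
blank [([314.0, 156.0, 336.0, 197.0], 0.91)]
dust_brush [([401.0, 194.0, 422.0, 260.0], 0.72)]
cork_block [([228.0, 237.0, 252.0, 269.0], 0.98)]
oil_tin []
wrist [[351.9, 0.0, 329.0], [0.0, 351.9, 198.3], [0.0, 0.0, 1.0]] -0.02200776410350713
index_head []
wheel []
pawl []
pawl_nose []
spur_ball []
spoke_end []
spindle_axis []
pawl_pivot []
gouge_long []
gouge_short []
mallet []
polish_tin []
blank []
dust_brush []
cork_block []
oil_tin []
```

```bash
python3 - <<'E'
import cv2
a=cv2.imread("pics/scene0.png");b=cv2.imread("pics/top0.png")
cv2.imwrite("pics/s1.png",cv2.resize(a[120:300,190:430],None,fx=3.2,fy=3.2,interpolation=cv2.INTER_CUBIC))
cv2.imwrite("pics/t1.png",cv2.resize(b[140:290,200:440],None,fx=3.2,fy=3.2,interpolation=cv2.INTER_CUBIC))
E
```

```text
(no output)
```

View pics/s1.png

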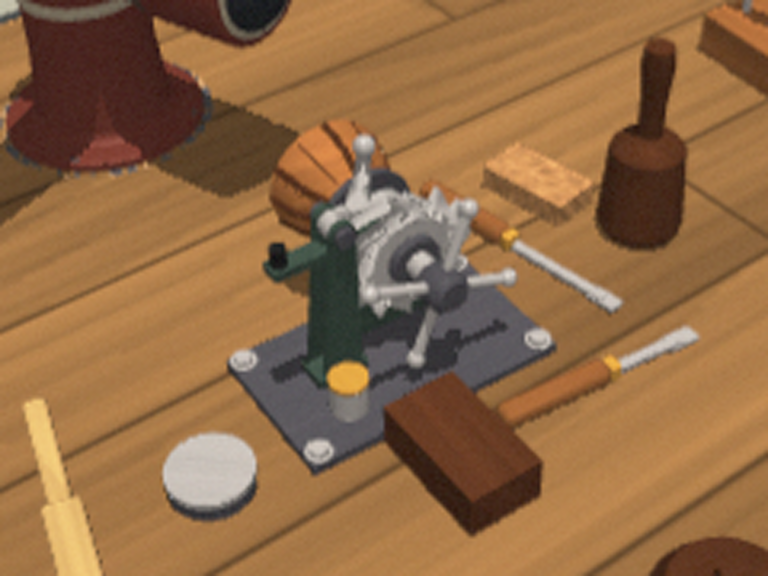

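View pics/t1.png

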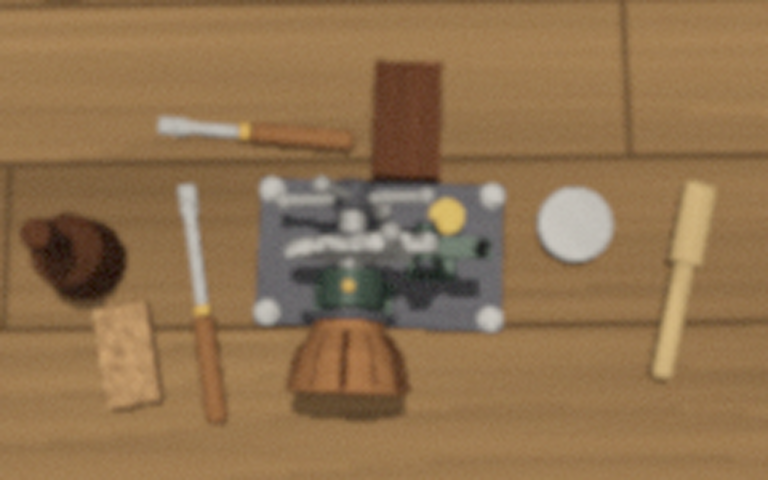

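View pics/scene0.png

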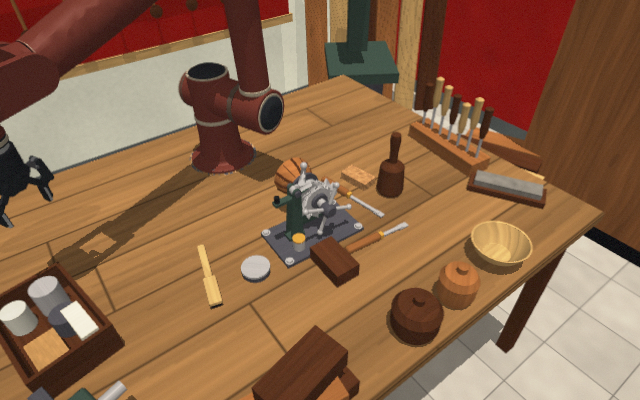

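```bash
cat > fit.py <<'E'
from h import *
from scipy.optimize import least_squares
top=ctrl.get_image("top");sc=ctrl.get_image("scene")
def H(p,X):
    X=np.atleast_2d(np.array(X,float));c,s=np.cos(p[2]),np.sin(p[2])
    return X@np.array([[c,s,0],[-s,c,0],[0,0,1]])+[p[0],p[1],0]
P=np.array([[.085,.1,.012],[.085,-.15,.012],[-.065,.1,.012],[-.065,-.15,.012]])
tu=np.array([[262,178],[508,183],[257,326],[506,331]])/3.2+[200,140]
S=P[[3,1,0]];su=np.array([[230,364],[317,468],[556,348]])/3.2+[190,120]
f=lambda p:np.r_[(proj(top,H(p,P))-tu).ravel(),(proj(sc,H(p,S))-su).ravel()]
r=least_squares(f,[.3,0,0]);print(r.x,f(r.x).reshape(-1,2).round(1).tolist());np.save("pose.npy",r.x)
p=r.x
pts={"piv":[0,-.07,.169],"ball":[0,-.038,.233],"nose":[0,-.004,.155],"spoke":[.05,.074*np.sin(.349),.105+.074*np.cos(.349)],"axis":[.05,0,.105],"stop":[0,-.121,.171]}
for im,n,o,c in((top,"t2",(200,140),(240,150)),(sc,"s2",(190,120),(240,180))):
    a=cv2.resize(np.ascontiguousarray(im["color"][o[1]:o[1]+c[1],o[0]:o[0]+c[0],::-1]),None,fx=3.2,fy=3.2,interpolation=cv2.INTER_CUBIC)
    for X in list(pts.values())+P.tolist():
        u=(proj(im,H(p,X))[0]-o)*3.2;cv2.circle(a,tuple(int(v) for v in u),4,(0,0,255),1)
    cv2.imwrite(f"pics/{n}.png",a)
for k,v in pts.items():print(k,H(p,v).round(4))
E
python3 fit.py
```

```text
[ 0.49013107  0.04668102 -0.03257112] [[0.1, -0.5], [-1.0, -0.6], [-0.1, -1.3], [-0.6, -1.2], [-2.0, -1.1], [-0.9, 0.3], [0.0, -2.1]]
piv [[ 0.4879 -0.0233  0.169 ]]
ball [[0.4889 0.0087 0.233 ]]
nose [[0.49   0.0427 0.155 ]]
spoke [[0.5409 0.0703 0.1745]]
axis [[0.5401 0.0451 0.105 ]]
stop [[ 0.4862 -0.0743  0.171 ]]
```

```bash
python3 -c "
import cv2,numpy as np
a=cv2.imread('pics/t2.png');b=cv2.imread('pics/s2.png')
cv2.imwrite('pics/b2.png',np.vstack([a[130:400,150:620],b[80:410,180:650]]))"
```

```text
(no output)
```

View pics/b2.png

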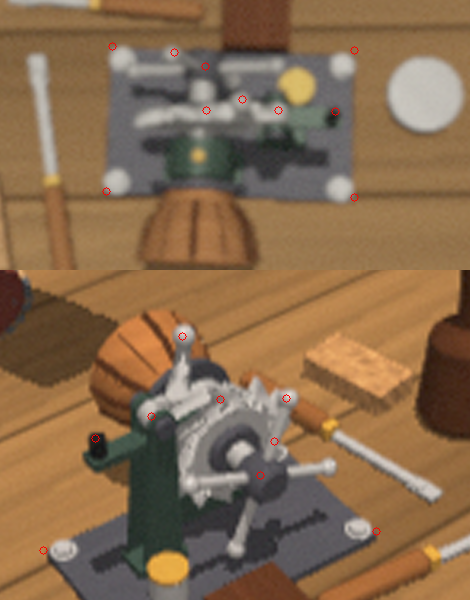

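```bash
python3 - <<'E'
from h import *
print(np.array(ctrl.get_image("wrist")["T_tool_cam"]).round(3))
E
```

```text
[[ 0.    -0.948 -0.317  0.082]
 [ 1.     0.    -0.001  0.   ]
 [ 0.001 -0.317  0.948 -0.143]
 [ 0.     0.     0.     1.   ]]
```

Call:
{"name": "step_arm", "arguments": {
  "moves": [
    [0, 0, 0, 0.05, 0],
    [0, 0.02, 0.05, 0.03, 7],
    [0, 0.02, 0.055, 0.02, 10],
    [0, 0.02, 0.055, 0.01, 10],
    [0, 0.02, 0.055, 0.01, 10],
    [0, 0.02, 0.055, 0, 10],
    [0, 0.02, 0.055, 0, 10],
    [0, 0.02, 0.055, 0, 4.4],
    [0, 0.02, 0.055, 0, 0],
    [0, 0, 0, 0, 0]
  ],
  "newtons": 30
}}

```text
t: 3.95
tool_pos: [0.4431, -0.1088, 0.3556]
tool_rot: [2.215, 2.22, 0.001]
contact_force: [0.1, -0.1, -1.1]
opening: 0.0001
```

```bash
python3 - <<'E'
from h import *
o=ctrl.get_obs();im=ctrl.get_image("wrist");save(im,"w1.png")
for n in ["pawl","spur_ball","spoke_end","pawl_nose","oil_tin","index_head"]:
    print(n,[(np.round(x["bbox"]).tolist(),round(x["p"],2)) for x in ctrl.spot_in(im,n)[:2]])
E
```

```text
pawl [([367.0, 1.0, 409.0, 81.0], 0.87), ([230.0, 3.0, 449.0, 82.0], 0.32)]
spur_ball [([371.0, 1.0, 410.0, 85.0], 0.82)]
spoke_end [([227.0, 2.0, 447.0, 80.0], 0.62)]
pawl_nose [([367.0, 1.0, 408.0, 88.0], 0.7)]
oil_tin [([385.0, 81.0, 415.0, 106.0], 0.72), ([225.0, 0.0, 446.0, 140.0], 0.63)]
index_head [([227.0, 2.0, 448.0, 139.0], 0.66)]
```

View pics/w1.png

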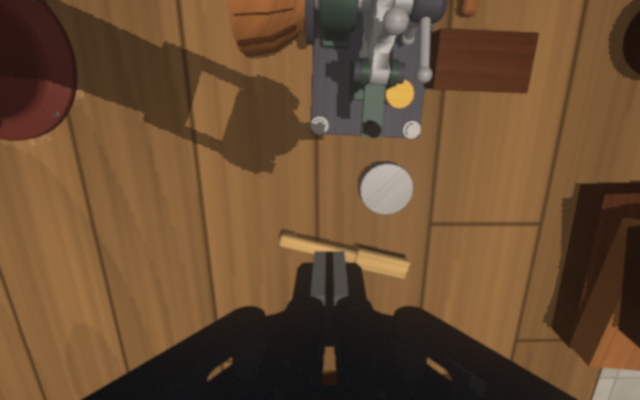

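Call:
{"name": "step_arm", "arguments": {
  "moves": [
    [0, 0.02, 0.05, 0, -2],
    [0, 0.02, 0.05, 0, 0],
    [0, 0.005, 0.045, 0, 0],
    [0, 0, 0, 0, 0]
  ]
}}

```text
t: 4.8
tool_pos: [0.4881, 0.03, 0.3546]
tool_rot: [2.279, 2.155, -0.002]
contact_force: [0.5, -0.2, 1.2]
opening: -0.0002
```

```bash
python3 - <<'E'
from h import *
o=ctrl.get_obs();im=ctrl.get_image("wrist");save(im,"w2.png")
p=np.load("pose.npy");print(o["tool_pos"],o["tool_rot"])
from scipy.optimize import least_squares
def H(p,X):
    X=np.atleast_2d(np.array(X,float));c,s=np.cos(p[2]),np.sin(p[2])
    return X@np.array([[c,s,0],[-s,c,0],[0,0,1]])+[p[0],p[1],0]
pts={"piv":[0,-.07,.169],"ball":[0,-.038,.233],"nose":[0,-.004,.155],"spoke":[.05,.074*np.sin(.349),.105+.074*np.cos(.349)],"axis":[.05,0,.105],"stop":[0,-.121,.171],"c1":[.085,.1,.012],"c2":[.085,-.15,.012],"c3":[-.065,-.15,.012],"c4":[-.065,.1,.012]}
a=np.ascontiguousarray(im["color"][:,:,::-1])
a=cv2.resize(a[:330,180:560],None,fx=2,fy=2,interpolation=cv2.INTER_CUBIC)
cv2.imwrite("pics/w2b.png",a.copy())
for k,v in pts.items():
    u=proj(im,H(p,v),o)[0];print(k,u.round(1));cv2.circle(a,tuple(int(x) for x in (u-[180,0])*2),4,(0,0,255),1)
cv2.imwrite("pics/w2.png",a)
E
```

```text
[0.488095   0.02997537 0.35463644] [ 2.27900997e+00  2.15474531e+00 -1.63731579e-03]
piv [330.3 221.2]
ball [330.  214.8]
nose [328.7 153.8]
spoke [383.1 124.9]
axis [373.2 140.2]
stop [331.4 266.9]
c1 [392.8  49.7]
c2 [387.2 229.2]
c3 [287.5 231.5]
c4 [275.8  52.6]
```

View pics/w2.png

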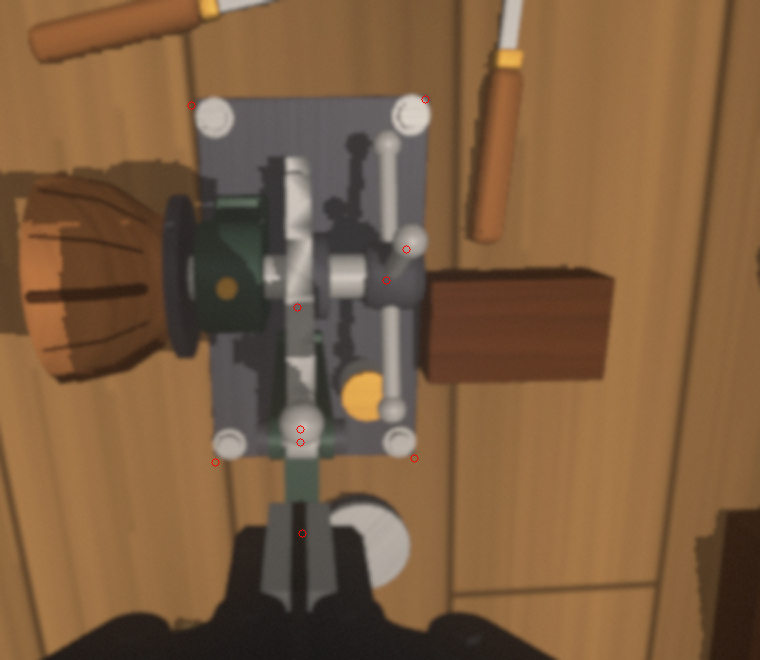

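Call:
{"name": "step_arm", "arguments": {
  "moves": [
    [0, 0.002, 0.016, -0.02, 0],
    [0, 0, 0, -0.05, 0],
    [0, 0, 0, -0.05, 0],
    [0, 0, 0, -0.03, 0],
    [0, 0, -0.008, 0, 0],
    [0, 0, -0.008, 0, 0],
    [0, 0, -0.008, 0, 0]
  ]
}}

```text
t: 5.72
tool_pos: [0.4887, 0.0159, 0.1972]
tool_rot: [2.293, 2.139, -0.001]
contact_force: [0.3, 0.3, 0.5]
opening: -0.0001
```

```bash
python3 - <<'E'
from h import *
o=ctrl.get_obs();print(o["tool_pos"],o["contact_force"]);im=ctrl.get_image("scene");save(im,"a1.png",(240,130,400,270),4)
E
```

```text
[0.48870713 0.01591949 0.19724224] [0.3159545  0.25243019 0.47531579]
```

View pics/a1.png

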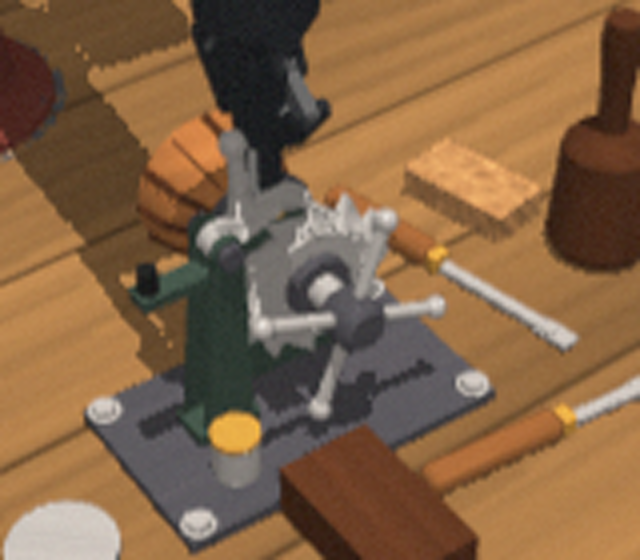

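Call:
{"name": "step_arm", "arguments": {
  "moves": [
    [0, 0, -0.008, 0.008, 0],
    [0, 0, -0.01, 0, 0],
    [0, 0, -0.01, 0, 0],
    [0, 0, -0.01, 0, 0]
  ]
}}

```text
t: 6.28
tool_pos: [0.4904, -0.0257, 0.2096]
tool_rot: [2.29, 2.135, 0.003]
contact_force: [-0.6, 0.0, -0.2]
opening: 0.0
```

```bash
python3 - <<'E'
from h import *
o=ctrl.get_obs();print(o["tool_pos"],o["contact_force"]);im=ctrl.get_image("scene");save(im,"a2.png",(240,130,400,270),4)
E
```

```text
[ 0.49039643 -0.02574635  0.20957371] [-0.57250582  0.00647586 -0.20109376]
```

View pics/a2.png

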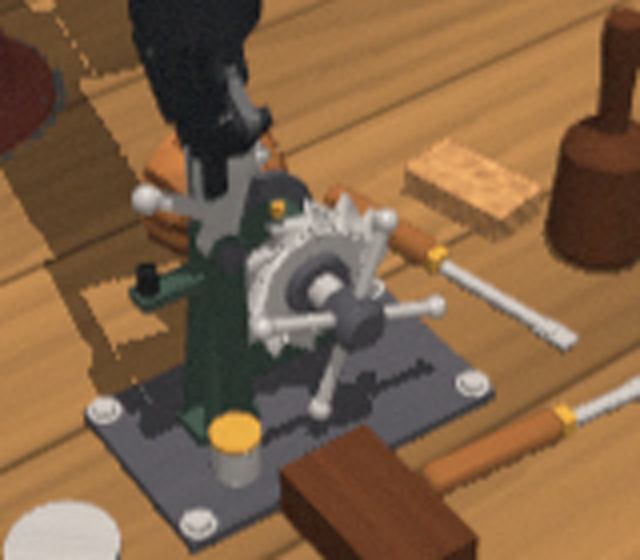

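Call:
{"name": "step_arm", "arguments": {
  "moves": [
    [0, 0, -0.01, 0.01, 0],
    [0, 0, -0.008, 0.03, 0],
    [0, 0, 0, 0.05, 0],
    [0, 0, 0, 0.03, 0],
    [0, 0, 0, 0, 0]
  ]
}}

```text
t: 6.95
tool_pos: [0.4889, -0.0478, 0.3331]
tool_rot: [2.292, 2.133, -0.002]
contact_force: [0.2, -0.9, -0.8]
opening: 0.0006
```

```bash
python3 - <<'E'
from h import *
o=ctrl.get_obs();print(o["tool_pos"],o["contact_force"]);im=ctrl.get_image("scene");save(im,"a3.png",(240,130,400,270),4)
E
```

```text
[ 0.48894433 -0.0477678   0.33306699] [ 0.2090087  -0.90036074 -0.84110082]
```

View pics/a3.png

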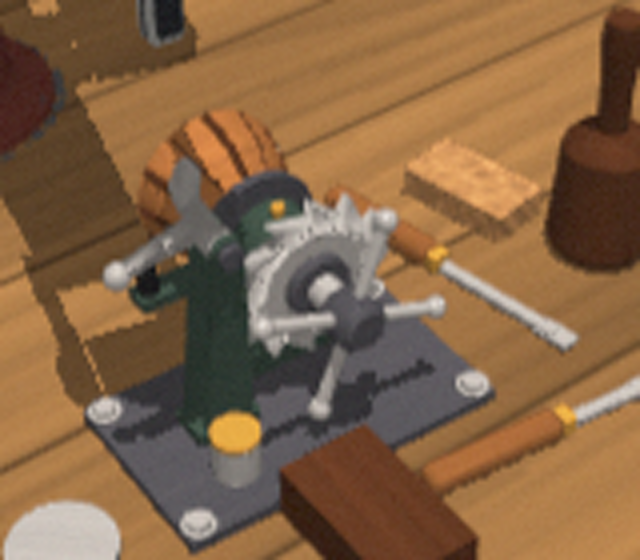

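```bash
cat > wf.py <<'E'
from h import *
from scipy.optimize import least_squares
def H(p,X):
    X=np.atleast_2d(np.array(X,float));c,s=np.cos(p[2]),np.sin(p[2])
    return X@np.array([[c,s,0],[-s,c,0],[0,0,1]])+[p[0],p[1],0]
def spoke(w,k): # k quarter turns toward +y
    a=np.radians(20)+w+k*np.pi/2
    return [.05,.074*np.sin(a),.105+.074*np.cos(a)]
if __name__=="__main__":
    o=dict(tool_pos=[0.488095,0.02997537,0.35463644],tool_rot=[2.27900997e+00,2.15474531e+00,-1.63731579e-03])
    im=ctrl.get_image("wrist");sc=ctrl.get_image("scene");top=ctrl.get_image("top")
    wu=(np.array([[411,240],[388,143],[393,409],[198,98],[430,97],[417,457],[212,457]])+.5)/2-.5+[180,0]
    su=(np.array([[386,217],[435,307],[262,327],[320,407]])+.5)/4-.5+[240,130]
    C=np.array([[-.065,.1,.012],[.085,.1,.012],[.085,-.15,.012],[-.065,-.15,.012]])
    tu=(np.array([[257,326],[262,178],[508,183],[506,331]])+.5)/3.2-.5+[200,140]
    def f(p):
        A=proj(im,H(p,[spoke(p[3],0),spoke(p[3],1),spoke(p[3],-1)]+C.tolist()),o)-wu
        B=proj(sc,H(p,[spoke(p[3],k) for k in(0,1,-1,2)]),None)-su
        D=proj(top,H(p,C))-tu
        return np.r_[A.ravel(),B.ravel(),D.ravel()]
    r=least_squares(f,[.49,.05,-.03,0],loss="soft_l1");print(r.x);print(f(r.x).reshape(-1,2).round(1).tolist())
    np.save("pose4.npy",r.x);print(H(r.x,[spoke(r.x[3],0)]),H(r.x,[spoke(-.49,0)]))
    r2=least_squares(lambda w:(proj(sc,H(r.x,[spoke(w[0],k) for k in(0,1,-1,2)]))-su).ravel(),[0.]);print("scene-only wheel",r2.x)
E
python3 wf.py
```

```text
[ 0.49149552  0.04991432 -0.04786421  0.02445306]
[[-0.3, 0.3], [-0.4, 1.7], [-0.8, 0.0], [-1.0, 0.2], [0.3, -0.2], [-1.7, -0.3], [0.9, 0.6], [1.4, 1.2], [1.0, 0.5], [1.2, 0.4], [0.9, 0.5], [-1.1, -1.8], [-0.1, -1.0], [-1.2, 0.0], [-1.6, -0.5]]
[[0.5427302  0.07449325 0.17389763]] [[0.54094092 0.03713929 0.17826631]]
scene-only wheel [0.0176365]
```

Call:
{"name": "step_arm", "arguments": {
  "moves": [
    [0, 0.02, 0.05, 0, 0],
    [0, 0.02, 0.06, 0, 0],
    [0, 0.013, 0.046, 0, 0],
    [0, 0, 0, 0, 0],
    [0, 0, 0, -0.05, 0],
    [0, 0, 0, -0.05, 0],
    [0, 0, 0, -0.04, 0],
    [0, 0, 0, -0.015, 0],
    [0, 0, 0, 0, 0]
  ]
}}

```text
t: 8.28
tool_pos: [0.5345, 0.1099, 0.1543]
tool_rot: [-2.298, -2.13, 0.036]
contact_force: [0.6, -0.2, -0.0]
opening: -0.0002
```

Call:
{"name": "step_arm", "arguments": {
  "moves": [
    [0, 0.006, -0.008, 0.01, 0],
    [0, 0, -0.01, 0, 0],
    [0, 0, -0.01, 0, 0],
    [0, 0, -0.008, 0, 0],
    [0, 0, 0, 0, 0]
  ]
}}

```text
t: 8.9
tool_pos: [0.5448, 0.0715, 0.1726]
tool_rot: [-2.304, -2.133, 0.021]
contact_force: [0.2, 0.8, 0.8]
opening: -0.0002
```

```bash
python3 - <<'E'
from h import *
o=ctrl.get_obs();print(o["tool_pos"],o["contact_force"]);im=ctrl.get_image("scene");save(im,"a4.png",(240,130,400,270),4)
E
```

```text
[0.54484946 0.07149513 0.17261145] [0.21384714 0.79876822 0.75884813]
```

View pics/a4.png

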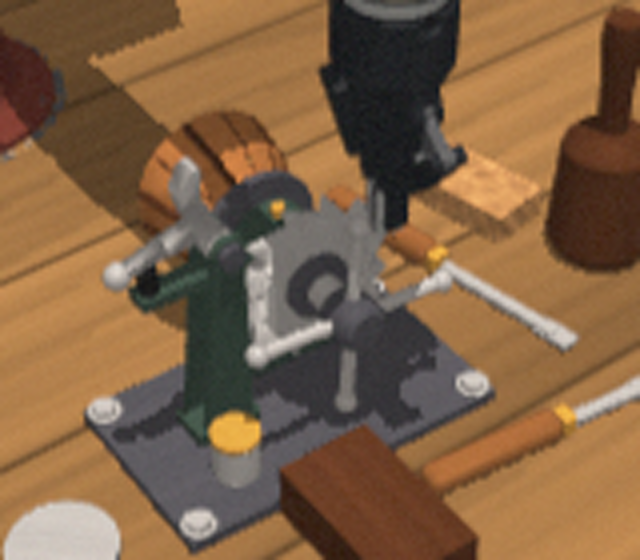

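```bash
cat > wa.py <<'E'
from wf import *
import sys,json
def ang(pts,crop=(240,130),s=4):
    sc=ctrl.get_image("scene");p=np.load("pose4.npy")
    ks=list(pts);u=(np.array([pts[k] for k in ks])+.5)/s-.5+crop
    # subtract residual bias at w=.0245 known ~ +1.1,+.6 px
    r=least_squares(lambda w:(proj(sc,H(p,[spoke(w[0],k) for k in ks]))-[1.1,.6]-u).ravel(),[-.3])
    print("wheel",r.x,"res",r.fun.reshape(-1,2).round(1).tolist())
    print("per spoke",[least_squares(lambda w:(proj(sc,H(p,[spoke(w[0],k)]))-[1.1,.6]-u[i:i+1]).ravel(),[-.3]).x[0].round(3) for i,k in enumerate(ks)])
E
python3 -c "
from wa import *
ang({0:(375,185),1:(443,280),-1:(257,354),2:(346,402)})"
```

```text
wheel [-0.20015541] res [[-2.1, 9.5], [-0.7, 1.6], [0.1, -1.7], [-1.9, -0.1]]
per spoke [np.float64(-0.052), np.float64(-0.278), np.float64(-0.275), np.float64(-0.271)]
```

Call:
{"name": "step_arm", "arguments": {
  "moves": [
    [0, -0.002, -0.006, -0.004, 0],
    [0, 0, -0.006, 0, 0],
    [0, 0, 0, 0, 0]
  ]
}}

```text
t: 9.38
tool_pos: [0.5421, 0.0599, 0.1674]
tool_rot: [-2.301, -2.134, 0.022]
contact_force: [-0.6, 0.1, -0.2]
opening: -0.0001
```

```bash
python3 - <<'E'
from h import *
o=ctrl.get_obs();print(o["tool_pos"],o["contact_force"]);im=ctrl.get_image("scene");save(im,"a5.png",(240,130,400,270),4)
E
```

```text
[0.54208065 0.05990173 0.1674028 ] [-0.64254978  0.09078939 -0.18647639]
```

View pics/a5.png

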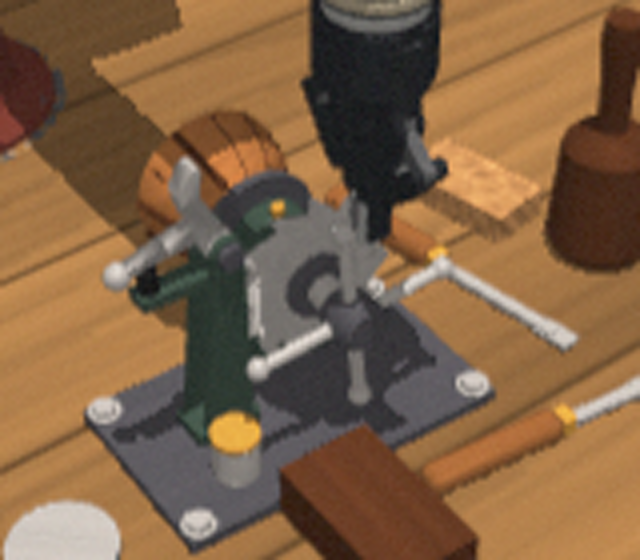

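```bash
python3 -c "
from wa import *
ang({0:(357,202),1:(441,266),-1:(259,369),2:(359,396)})"
```

```text
wheel [-0.3607716] res [[-1.4, 6.7], [0.3, 1.7], [-0.5, -1.9], [-1.6, -0.1]]
per spoke [np.float64(-0.226), np.float64(-0.446), np.float64(-0.458), np.float64(-0.413)]
```

Call:
{"name": "step_arm", "arguments": {
  "moves": [
    [0, 0, -0.0025, 0, 0],
    [0, 0, 0, 0, 0]
  ]
}}

```text
t: 9.72
tool_pos: [0.542, 0.0578, 0.1673]
tool_rot: [-2.3, -2.134, 0.021]
contact_force: [0.9, -0.7, 0.1]
opening: 0.0
```

```bash
python3 - <<'E'
from h import *
o=ctrl.get_obs();print(o["tool_pos"],o["contact_force"]);im=ctrl.get_image("scene");save(im,"a6.png",(240,130,400,270),4)
E
```

```text
[0.54202972 0.05778521 0.16729458] [ 0.92477299 -0.70207451  0.13628797]
```

View pics/a6.png

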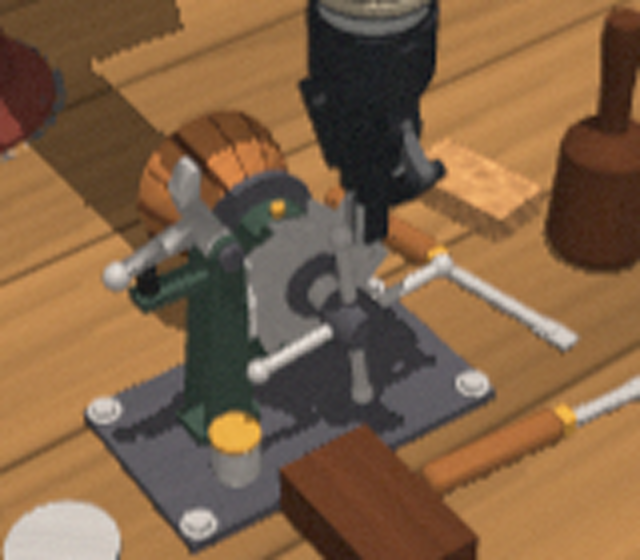

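Call:
{"name": "step_arm", "arguments": {
  "moves": [
    [0, 0, 0.015, 0, 0],
    [0, 0, 0, 0.05, 0],
    [0, 0, 0, 0.06, 0],
    [0, 0, 0, 0.03, 0],
    [0, -0.02, -0.05, 0, 0],
    [0, -0.02, -0.05, 0, 0],
    [0, -0.01, -0.04, 0, 0],
    [0, 0, 0, 0, 0]
  ]
}}

```text
t: 10.78
tool_pos: [0.4896, -0.0641, 0.3117]
tool_rot: [-2.294, -2.142, 0.022]
contact_force: [0.2, 0.0, 0.5]
opening: 0.0
```

```bash
python3 - <<'E'
from h import *
o=ctrl.get_obs();print(o["tool_pos"],o["contact_force"]);im=ctrl.get_image("scene");save(im,"a7.png",(240,130,400,270),4)
E
```

```text
[ 0.48956393 -0.06411748  0.31167647] [0.1518204  0.01501189 0.47657078]
```

View pics/a7.png

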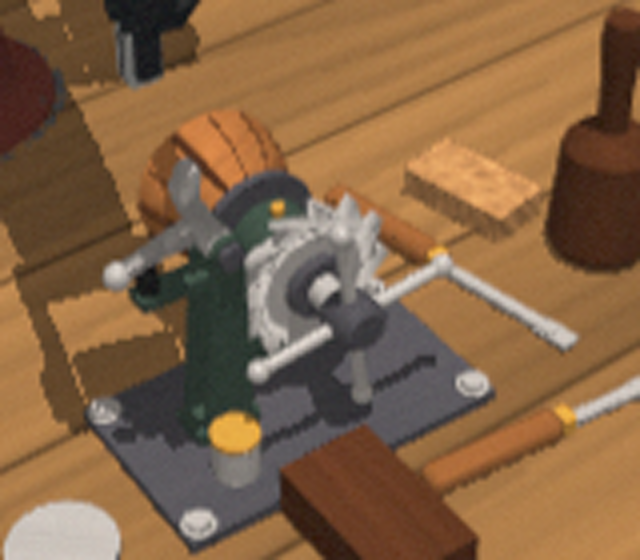

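```bash
python3 -c "
from wa import *
ang({0:(343,233),1:(441,264),-1:(259,370),2:(361,394)})"
```

```text
wheel [-0.45282537] res [[-0.2, 0.1], [0.2, 0.3], [-0.3, -0.3], [-0.0, -0.7]]
per spoke [np.float64(-0.446), np.float64(-0.471), np.float64(-0.471), np.float64(-0.44)]
```

Call:
{"name": "step_arm", "arguments": {
  "moves": [
    [0, 0, -0.016, 0, 0],
    [0, 0, 0, -0.04, 0],
    [0, 0, 0, -0.04, 0],
    [0, 0, 0, -0.02, 0],
    [0, 0, 0, 0, 0]
  ]
}}

```text
t: 11.5
tool_pos: [0.4917, -0.077, 0.2092]
tool_rot: [-2.284, -2.155, 0.021]
contact_force: [-0.5, -0.5, -0.5]
opening: -0.0002
```

```bash
python3 - <<'E'
from h import *
o=ctrl.get_obs();print(o["tool_pos"],o["contact_force"]);im=ctrl.get_image("scene");save(im,"a8.png",(240,130,400,270),4)
E
```

```text
[ 0.49174353 -0.07696975  0.20924394] [-0.54754669 -0.52720007 -0.47053938]
```

View pics/a8.png

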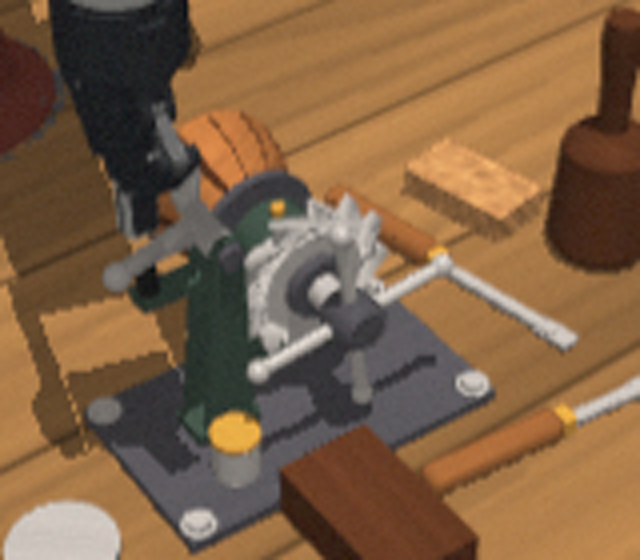

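Call:
{"name": "step_arm", "arguments": {
  "moves": [
    [0, -0.002, 0.01, 0, 0],
    [0, 0, 0.01, 0, 0],
    [0, 0, 0.01, 0, 0],
    [0, 0, 0.01, 0, 0],
    [0, 0, 0.01, 0, 0],
    [0, 0, 0, 0, 0]
  ]
}}

```text
t: 12.3
tool_pos: [0.4926, -0.0234, 0.2155]
tool_rot: [2.278, 2.153, -0.013]
contact_force: [0.5, -0.6, 0.1]
opening: 0.0001
```

```bash
python3 - <<'E'
from h import *
o=ctrl.get_obs();print(o["tool_pos"],o["contact_force"]);im=ctrl.get_image("scene");save(im,"a9.png",(240,130,400,270),4)
E
```

```text
[ 0.49259644 -0.02343661  0.21552092] [ 0.53748498 -0.63920122  0.07145209]
```

View pics/a9.png

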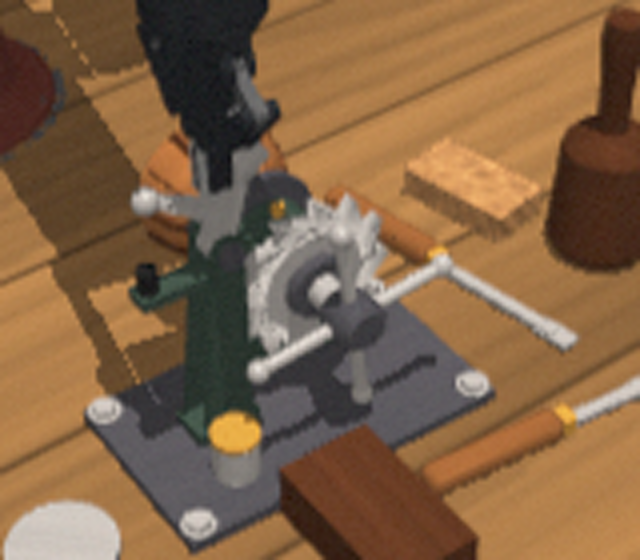

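Call:
{"name": "step_arm", "arguments": {
  "moves": [
    [0, -0.002, 0.008, -0.006, 0],
    [0, 0, 0.008, -0.003, 0],
    [0, 0, 0.008, 0, 0],
    [0, 0, 0.006, 0, 0],
    [0, 0, 0, 0, 0]
  ]
}}

```text
t: 12.98
tool_pos: [0.4903, 0.0086, 0.2055]
tool_rot: [2.28, 2.153, -0.013]
contact_force: [-0.0, 0.8, 0.6]
opening: 0.0
```

```bash
python3 - <<'E'
from h import *
o=ctrl.get_obs();print(o["tool_pos"],o["contact_force"]);im=ctrl.get_image("scene");save(im,"a10.png",(240,130,400,270),4)
E
```

```text
[0.49028459 0.00858813 0.20548308] [-0.04353371  0.83618438  0.61312329]
```

View pics/a10.png

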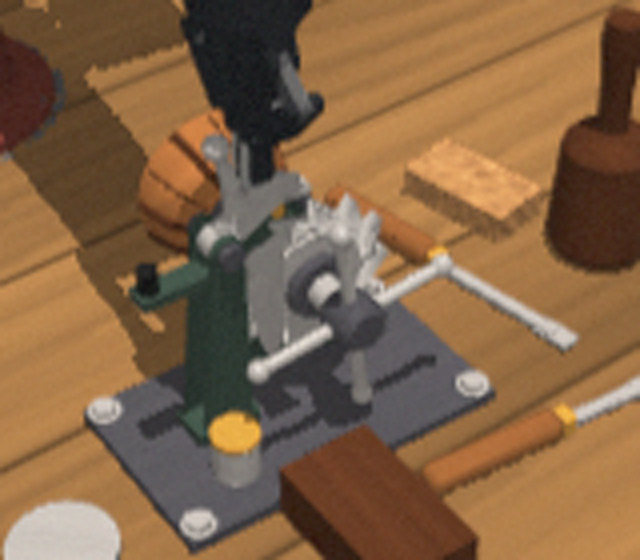

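The spur (ball at about 215,148 in the crop) is now resting back on the finger, so I lower the pawl gently and then withdraw.

Call:
{"name": "step_arm", "arguments": {
  "moves": [
    [0, 0, 0.006, 0, 0],
    [0, 0, 0.006, 0, 0],
    [0, 0, 0.006, 0, 0],
    [0, 0, 0.006, 0, 0],
    [0, 0, 0.006, 0, 0],
    [0, 0, 0, 0, 0],
    [0, 0, 0, 0.04, 0],
    [0, 0, 0, 0.05, 0],
    [0, 0, 0, 0.03, 0],
    [0, 0, 0, 0, 0]
  ]
}}

```text
t: 14.28
tool_pos: [0.4889, 0.0397, 0.3276]
tool_rot: [2.281, 2.152, -0.018]
contact_force: [-0.6, 0.3, 0.3]
opening: -0.0001
```

```bash
python3 - <<'E'
from h import *
o=ctrl.get_obs();print(o["tool_pos"],o["contact_force"]);im=ctrl.get_image("scene");save(im,"a11.png",(240,130,400,270),4)
im=ctrl.get_image("wrist");save(im,"w3.png",(230,0,480,260),2.2)
E
```

```text
[0.48892312 0.03968155 0.32763632] [-0.57494446  0.30137965  0.28968061]
```

View pics/a11.png

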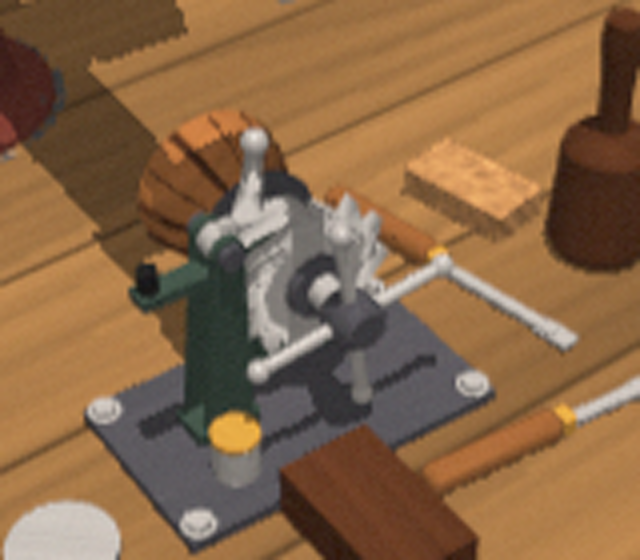

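View pics/w3.png

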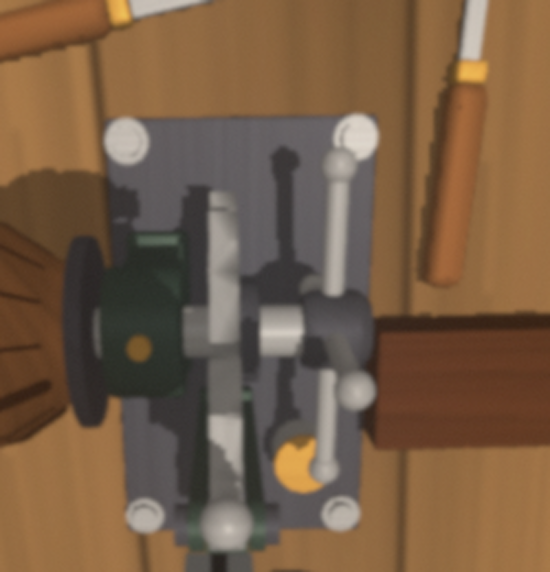

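Call:
{"name": "step_arm", "arguments": {
  "moves": [
    [0, 0.03, 0.02, 0, 0],
    [0, 0.03, 0.015, 0, 0],
    [0, 0, 0, 0, 0],
    [0, 0, 0, -0.05, 0],
    [0, 0, 0, -0.05, 0],
    [0, 0, 0, -0.03, 0],
    [0, 0, 0, -0.01, 0],
    [0, 0, 0, 0, 0]
  ]
}}

```text
t: 15.38
tool_pos: [0.5404, 0.0738, 0.1665]
tool_rot: [-2.278, -2.145, 0.049]
contact_force: [0.3, -0.0, 0.8]
opening: -0.0001
```

Call:
{"name": "step_arm", "arguments": {
  "moves": [
    [0, 0.009, -0.005, 0.004, 0],
    [0, 0, -0.004, 0, 0],
    [0, 0, -0.003, 0, 0],
    [0, 0, 0, 0, 0]
  ]
}}

```text
t: 15.88
tool_pos: [0.5529, 0.0605, 0.1761]
tool_rot: [-2.283, -2.149, 0.04]
contact_force: [-0.8, -0.3, 1.1]
opening: 0.0003
```

Call:
{"name": "step_arm", "arguments": {
  "moves": [
    [0, 0, -0.002, 0, 0],
    [0, 0, 0, 0, 0]
  ]
}}

```text
t: 16.12
tool_pos: [0.5529, 0.0584, 0.1764]
tool_rot: [-2.283, -2.149, 0.04]
contact_force: [-0.3, 0.4, 0.2]
opening: 0.0001
```

Call:
{"name": "step_arm", "arguments": {
  "moves": [
    [0, -0.003, 0, -0.005, 0],
    [0, 0, -0.0015, 0, 0],
    [0, 0, 0, 0, 0]
  ]
}}

```text
t: 16.5
tool_pos: [0.5493, 0.057, 0.1705]
tool_rot: [-2.282, -2.149, 0.041]
contact_force: [0.3, 0.7, -0.5]
opening: 0.0002
```

Call:
{"name": "step_arm", "arguments": {
  "moves": [
    [0, 0, -0.0015, 0, 0],
    [0, 0, 0, 0, 0]
  ]
}}

```text
t: 16.75
tool_pos: [0.5493, 0.056, 0.1706]
tool_rot: [-2.281, -2.148, 0.039]
contact_force: [-0.5, 0.8, 0.1]
opening: 0.0006
```

Call:
{"name": "step_arm", "arguments": {
  "moves": [
    [0, 0, -0.0015, 0, 0],
    [0, 0, 0, 0, 0]
  ]
}}

```text
t: 17.0
tool_pos: [0.5492, 0.0547, 0.1705]
tool_rot: [-2.281, -2.148, 0.039]
contact_force: [0.2, 0.9, -0.9]
opening: -0.0
```

```bash
python3 - <<'E'
from h import *
im=ctrl.get_image("scene");save(im,"a12.png",(240,130,400,270),4)
E
```

```text
(no output)
```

View pics/a12.png

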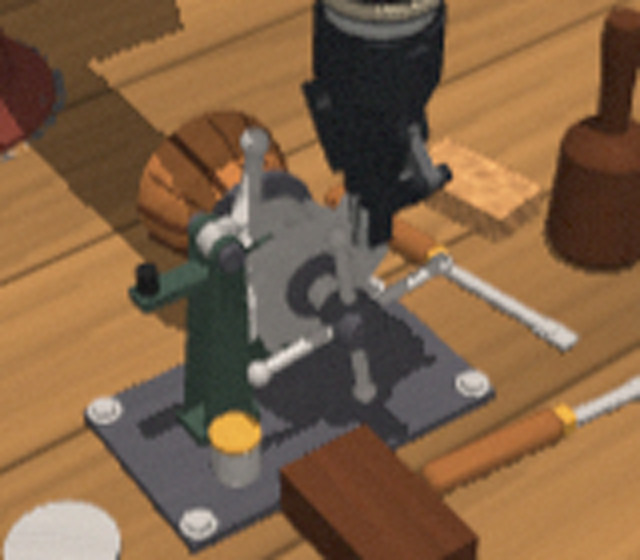

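Wheel has moved slightly (the bottom ball went from 361,394 to 364,393). I continue in small steps until it blocks.

Call:
{"name": "step_arm", "arguments": {
  "moves": [
    [0, 0, -0.0015, 0, 0],
    [0, 0, 0, 0, 0]
  ]
}}

```text
t: 17.3
tool_pos: [0.5491, 0.0533, 0.1705]
tool_rot: [-2.28, -2.148, 0.039]
contact_force: [0.2, 1.7, -0.5]
opening: 0.0003
```

Call:
{"name": "step_arm", "arguments": {
  "moves": [
    [0, 0, -0.0015, 0, 0],
    [0, 0, 0, 0, 0]
  ]
}}

```text
t: 17.55
tool_pos: [0.5491, 0.0522, 0.1704]
tool_rot: [-2.28, -2.147, 0.037]
contact_force: [0.0, 3.2, -0.1]
opening: -0.0002
```

Call:
{"name": "step_arm", "arguments": {
  "moves": [
    [0, 0, -0.0015, 0, 0],
    [0, 0, 0, 0, 0]
  ]
}}

```text
t: 17.8
tool_pos: [0.549, 0.052, 0.1704]
tool_rot: [-2.278, -2.146, 0.034]
contact_force: [-0.4, 2.9, -0.1]
opening: 0.0002
```

Call:
{"name": "step_arm", "arguments": {
  "moves": [
    [0, 0, 0.01, 0, 0],
    [0, 0, 0.01, 0, 0],
    [0, 0, 0, 0.05, 0],
    [0, 0, 0, 0.05, 0],
    [0, 0, 0, 0.05, 0],
    [0, -0.02, -0.01, 0, 0],
    [0, 0, 0, 0, 0]
  ]
}}

```text
t: 18.68
tool_pos: [0.5277, 0.063, 0.3247]
tool_rot: [-2.28, -2.151, 0.042]
contact_force: [0.4, 0.5, -0.2]
opening: -0.0002
```

```bash
python3 - <<'E'
from h import *
o=ctrl.get_obs();print(o["tool_pos"],o["contact_force"]);im=ctrl.get_image("scene");save(im,"a13.png",(240,130,400,270),4)
im=ctrl.get_image("wrist");save(im,"w4.png",(180,0,500,300),2.4)
E
```

```text
[0.52767359 0.06295003 0.32470361] [ 0.40801563  0.4905826  -0.15181188]
```

View pics/a13.png

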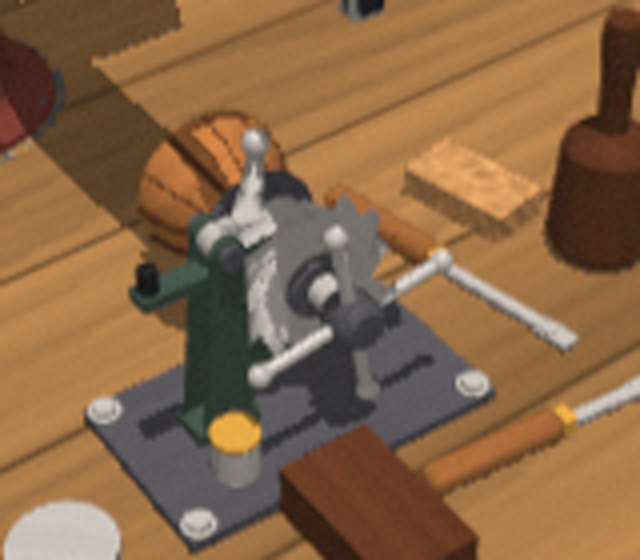

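View pics/w4.png

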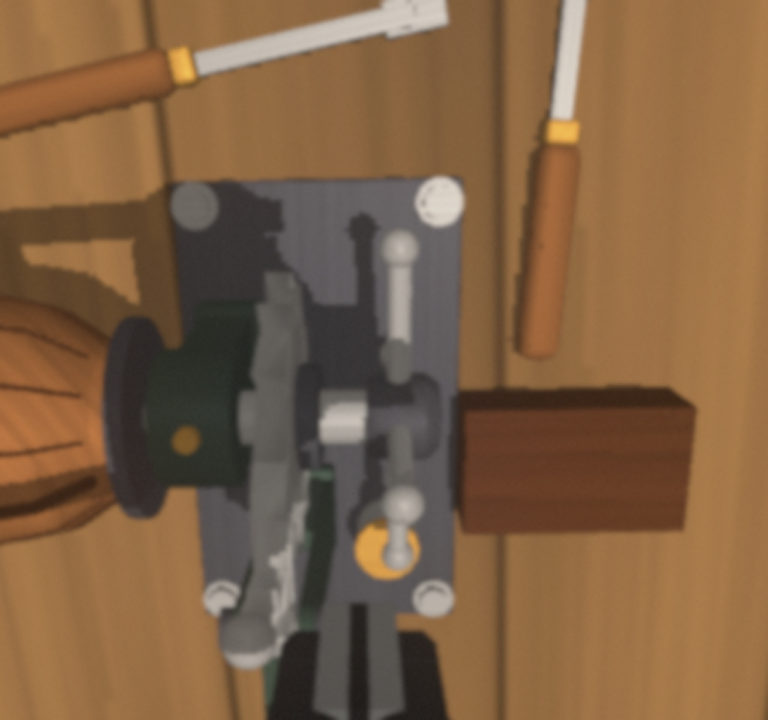

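```bash
python3 -c "
from wa import *
ang({0:(335,238),1:(441,260),-1:(261,375),2:(366,389)})
o=ctrl.get_obs();print(o['tool_pos'])
p=np.load('pose4.npy');sc=ctrl.get_image('scene')
for th in(-.05,0,.05,.1,.2):
    a=np.arctan2(64,32)+th;X=[0,-.07+.07155*np.cos(a),.169+.07155*np.sin(a)]
    print(th,((proj(sc,H(p,X))[0]-[1.1,.6]-[240,130]+.5)*4-.5).round(1))
"
python3 - <<'E'
import cv2,numpy as np
a=cv2.imread("pics/scene0.png")[130:270,240:400];a=cv2.resize(a,None,fx=4,fy=4,interpolation=cv2.INTER_CUBIC)
b=cv2.imread("pics/a13.png")
cv2.imwrite("pics/cmp.png",np.hstack([a[90:320,140:420],b[90:320,140:420]]))
E
```

```text
wheel [-0.52357318] res [[0.1, -0.2], [0.1, -0.0], [-0.4, -0.2], [0.3, -0.4]]
per spoke [np.float64(-0.531), np.float64(-0.523), np.float64(-0.541), np.float64(-0.506)]
[0.52817748 0.06322639 0.32370618]
-0.05 [259.8 141.2]
0 [255.4 140.8]
0.05 [250.9 140.6]
0.1 [246.3 140.6]
0.2 [236.7 141.5]
```

View pics/cmp.png

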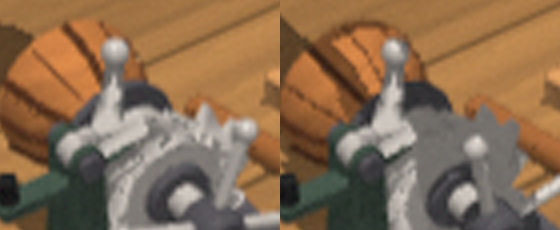

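```bash
python3 -c "
from station import ctrl
print(ctrl.finish_job())"
```

```text
the job is handed in; nothing more can be done
None
```

The wheel is back one notch, the pawl is down in the new notch with the tooth against its nose, and the hand is clear. I handed the job in at about 19 s; it reports no verdict.

With the gripper shut and using only the fingertips, I did this:
1. Pushed the spur ball over until the pawl lay on its stop, and confirmed that in the scene picture.
2. Pushed the top spoke back to about -0.455 rad.
3. Tipped the pawl forward again and lowered it gently on the finger.
4. Nudged the spoke back in small steps until the tooth stopped against the nose. The spoke would go no further at about 3 N.
5. Backed the hand away and up.

**Last checks, from the scene camera:**
- **Wheel:** about -0.524 rad, with the four spokes giving -0.51 to -0.54.
- **Pawl:** about 0.01 rad, judged from the spur ball, which sits where it did at the start.
- **Force:** the contact force I read after each move never exceeded about 3 N.
- **Bystanders:** nothing looked moved in the pictures. I checked that by eye and did not measure it.

No final check failed. Twice, during the wheel push, I picked the shadowed top spoke wrongly and it disagreed with the other three, so I used those three.

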